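# Load the ball-headed spring stand and draw its index pin

### The arm

A 7-joint arm with a two-finger parallel gripper is mounted at the origin on the work surface. World frame = base frame: x ahead of the robot, y to its left, z up, the work surface at z = 0. Lengths are in m, angles in degrees, forces in N, time in s.
With the tool pointing down it reaches from about 0.425 to 0.875 m from the base axis. Payload 4.7 kg.
Tool frame: the origin (TCP) lies midway between the tips of the shut fingers; the grasp point (between the pads) lies 19 mm behind it (env.grip_point_offset is the distance from the TCP to the grasp point, in m); z points along the fingers, y is the line along which they close (so a half turn about z gives the same grasp; the last joint's range is limited). The gripper opens to 87 mm and grips with 3 to 60 N. Pads are 19 mm wide; open, the fingers measure 117 mm over their backs; the gripper's body (75 mm by 190 mm) begins 51 mm behind the grasp point.
Start: joints at [69.792, 18.392, -4.016, 83.108, 1.295, 78.541, -3.26], TCP at [0.233, -0.607, 0.223] pointing down, gripper open.
Joint ranges: [-163.93, 163.93], [-17.29, 119.83], [-79.2, 71.16], [3.27, 140.29], [-89.18, 269.18], [5.43, 117.66], [-154.24, 154.24]. Speed limits (degrees/s): [147.25, 147.25, 180, 180, 180, 180, 180].

### API

Orientations are given as [roll, pitch, yaw] about the fixed x, y, z axes, in that order (R = Rz(yaw) Ry(pitch) Rx(roll)).
In Python, from cell import env gives the robot as it stands.
- The arm moves only by the shell command python3 -m jog 'ROWS' [FORCE]. ROWS is JSON, a list of rows, each a list of 7 numbers: the shift along the tool's x, y, z in m, then the turn, a rotation vector about the tool's x, y, z in rad, then the finger opening in m, from 0 to 0.087. A call has 1 to 12 rows; each row shifts and turns the commanded pose from where the row before left it, along the tool's axes as they then stand; what a row does not reach is not made up. A row lasts 1/12 s, in which the tool goes at most 41.7 mm and 7.16 degrees, less where a joint would pass 70% of its speed; a pose out of reach is approached as far as the arm can. A call is refused whole if a number of a shift passes 0.0417 or a number of a turn 0.125, either way. A call with a gripper value outside its range is refused whole. The fingers move at their own pace and stop on an object; FORCE is the grip in N (left out, the last holds). Time passes only in rows, so rows that do not move let the fingers close. It gives the time, the measured TCP pose, the force, the opening and the grip force at its end, in the units of the state.
- env.get_obs(): the state, without advancing time (a new reading comes with each control period).
- env.read_camera(name): name is "scene" or "top" or "wrist"; returns the picture (480x640x3 uint8, blue, green, red); there is no depth.
- env.get_calibration(name): a dict with "fov_y" (degrees; the focal length in pixels is half the picture's height over the tangent of half this angle, whatever the lens; pixels are square), "cx", "cy" (the principal point, pixels), "pose" (4x4, takes a point from camera to world coordinates). Camera axes: x right, y up, looking along -z (the intrinsics and any distortion apply to the point x, -y, -z); pixel columns grow to the right and rows downward; lengths in m; the calibration is good to about 2 mm. A picture is of the moment at which its call begins: read the wrist's pose just before it. get_calibration takes no time and is no camera call; for the wrist camera it gives the pose at the moment of the call.
- env.sign_off(): hands the job in; it is judged then, once.
The state is a dict: "time_s": time; "qpos": joint angles; "joint_velocities": joint speeds; "effort": joint torques, N m; "tool_pos": TCP position; "tool_rot": TCP orientation; "force": force on the tool from outside, world axes, zero at the start; "wrist_torque": the same for the moment, N m; "grip_width": finger opening in m; "grasp_force": force on a finger pad.
Only numpy, scipy, OpenCV 4.12 (cv2) and the standard library are available. Lean on these libraries where they do the work, as an engineer would, in place of code of your own. Each camera call takes 0.05 s, during which the arm holds its last target. There are 200 camera calls.

### The job

Balance the square steel weight on top of the ball of the spring stand and let it go, while the stand is still locked by its index pin. Then pull the sprung index pin fully back out of its hole, so that the loaded ball sinks gently, and finish while still holding the pin back, with the weight balanced on the ball. Leave everything else on the table where it is.

Things in the scene. Friction and masses are not known exactly. Their poses are not given: they have to be found in the camera images.
- square_weight: steel weight, about 0.36 kg: a square plate 50 x 50 mm, 16 mm thick, with an upright round knob on its middle, 20 mm across, from 16 to 46 mm above the underside; origin at the centre of its underside, x and y along the plate's edges, z up. It stands on the table at the start; its centre of mass is about 11 mm above the underside
- stand: spring stand, fixed to the table: grey base 100 (x) by 170 mm (y from -63 to +107), 12 mm thick; aluminium guide 85 mm tall in the middle; white scale plate 120 mm tall at y = -48 mm; dark pin barrel 26 mm in diameter along +y to y = 85 mm, axis 62 mm up. Origin on the table under the ball; z up; +y is the direction in which the pin is pulled
- carriage (a joint): how far the ball and its carriage have sunk, m: 0 raised (start), at most 0.032. A spring carries it up; locked by the pin it gives less than 2 mm. With the pin out, the square weight's load makes it sink about 18 to 28 mm in about two seconds; unloaded, or under less than about 0.1 kg, it stays up
- ball_top (a point): top of the polished steel ball head, a full ball 90 mm in diameter, 212 mm above the table when raised; the weight's underside rests here. This point moves with the ball
- pin (a joint): how far the index pin is drawn out along the stand's +y, m: 0 in its hole (start), 0.024 against its stop, fully back. Its nose leaves the hole at about 0.012. A spring draws it back with 5 N at 0, rising to 11 N fully back
- pin_grip (a point): middle of the pin grip, on the pin axis, 62 mm above the table, 110 mm along the stand's +y from its origin with the pin home. The grip is a level dark steel rod 18 mm in diameter, 34 mm long (19 mm before this point to 15 mm after), ending in a disc 34 mm in diameter, 6 mm thick. It moves with the pin; nothing is beside it, only table and base under it
- round_weight: the other steel weight: a round disc 54 mm across and 16 mm thick with the same knob as the square one; origin at the centre of its underside, z up. Leave it alone
- beaker: glass beaker, 76 mm across, 110 mm tall; origin at the centre of its underside. Leave it alone
- small_beaker: small glass beaker, 52 mm across, 70 mm tall; origin at the centre of its underside. Leave it alone
- matchbox: matchbox lying flat, 53 x 36 x 15 mm; origin at the centre of its underside. Leave it alone
- tealight: tea light in an aluminium cup, 38 mm across, 17 mm tall; origin at the centre of its underside. Leave it alone
- bulb_stand: round glass bulb on a black foot, 70 mm across, 103 mm tall; origin at the centre of its underside. Leave it alone
- screwdriver: screwdriver lying on the table, 200 mm long, 26 mm high; origin on the table under its mid-length, x towards the blade tip. Leave it alone
There are look-alikes about, which are no part of the job. What is shaped like the square_weight but green or pink is not meant.

How it is judged:
By the outcome, as a careful person would: the job done as asked, in the order asked, and still so for the second after the job is handed in, while the arm keeps its last pose, push and grip.
It also fails if it takes over 64 s, if anything falls off the work surface, if the arm or the gripper's body presses on something with over 40 N, if the wrist force passes 120 N, or if a joint passes its speed limit or range.

## Working session

There is one attempt and no reset: what is moved stays moved. The work goes in short steps, Python scripts to look and compute and a shell command to move; the robot and the scene stay as the last step left them, time stands still between calls to the robot, and variables do not carry over. Pictures are saved under pics/ and viewed, at most 10 in all, crops included, and the job is handed in when it is done.

```bash
ls; mkdir -p pics; python3 - <<'E'
from cell import env
import cv2, numpy as np
o=env.get_obs(); print({k:np.round(v,4).tolist() if not isinstance(v,float) else v for k,v in o.items()})
for n in ["scene","top"]:
    c=env.get_calibration(n); print(n,{k:(np.round(v,4).tolist() if not isinstance(v,str) else v) for k,v in c.items()})
    cv2.imwrite(f"pics/{n}0.png",env.read_camera(n))
E
```

```text
pics
{'time_s': 0.0, 'qpos': [69.7923, 18.4379, -4.0142, 83.1767, 1.2959, 78.5411, -3.2603], 'joint_velocities': [0.0015, 0.0057, 0.009, 0.0047, -0.0304, -0.0348, -0.0607], 'effort': [0.0001, -49.128, -0.4039, -31.2524, -0.064, 0.0437, 0.0002], 'tool_pos': [0.2328, -0.6063, 0.2215], 'tool_rot': [-179.8896, 0.0072, 21.0162], 'force': [-0.2199, 0.1059, 0.3378], 'wrist_torque': [-0.0025, -0.0382, -0.0058], 'grasp_force': 0.0, 'grip_width': 0.08722376685556343}
scene {'fov_y': 43.6961, 'cx': 316.8002, 'cy': 243.5006, 'pose': [[0.6245, -0.6368, 0.4523, 1.2163], [0.7809, 0.4974, -0.3779, -0.5097], [0.0157, 0.5892, 0.8079, 1.2911], [0.0, 0.0, 0.0, 1.0]]}
top {'fov_y': 47.1522, 'cx': 316.0657, 'cy': 243.6017, 'pose': [[0.0259, 0.9815, -0.1895, 0.34], [-0.9996, 0.0274, 0.0052, 0.0343], [0.0103, 0.1893, 0.9819, 1.4131], [0.0, 0.0, 0.0, 1.0]]}
```

View pics/scene0.png

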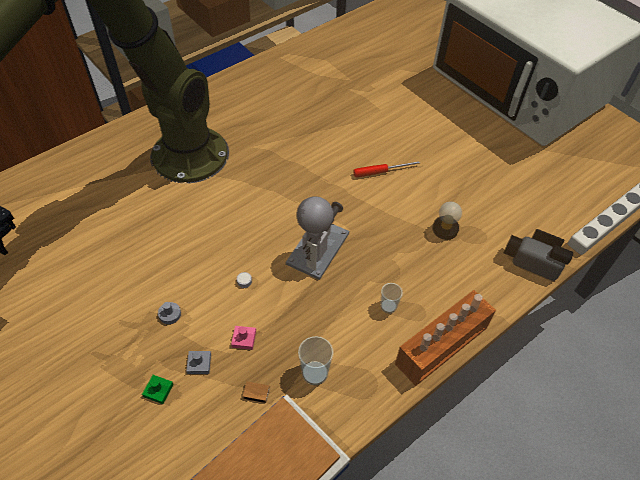

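View pics/top0.png

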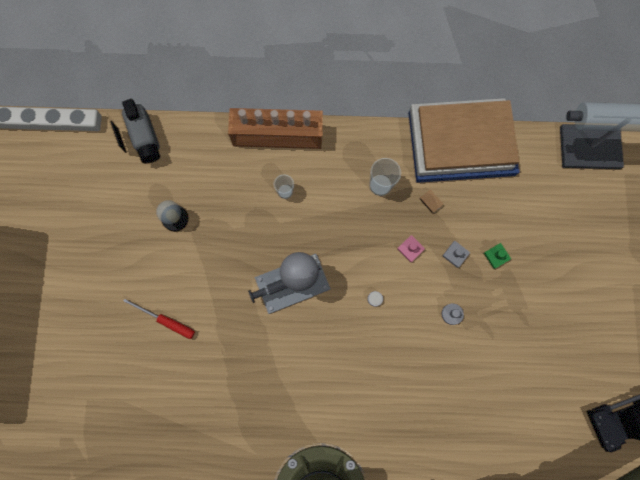

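The top view shows four knobbed weights: pink square (411,249), grey square (456,254), green square (498,256) and grey round (453,314). The grey square fits, since it is steel-coloured and square. The stand's ball is at (300,272) and the pin disc at about (252,295). I'll confirm this in an enlarged crop.

```bash
cat > h.py <<'E'
from cell import env
import cv2, numpy as np
def K(c):
    f=240/np.tan(np.radians(c["fov_y"])/2); return f
def ray(c,u,v):
    f=K(c); P=np.array(c["pose"]); d=P[:3,:3]@np.array([(u-c["cx"])/f,-(v-c["cy"])/f,-1]); return P[:3,3],d/np.linalg.norm(d)
def plane(c,u,v,z):
    p,d=ray(c,u,v); return p+d*(z-p[2])/d[2]
def proj(c,X):
    P=np.array(c["pose"]); q=P[:3,:3].T@(np.array(X)-P[:3,3]); f=K(c); return np.array([c["cx"]+f*q[0]/-q[2],c["cy"]-f*q[1]/-q[2]])
def tri(cs,uvs):
    A=np.zeros((3,3));b=np.zeros(3)
    for c,(u,v) in zip(cs,uvs):
        p,d=ray(c,u,v);M=np.eye(3)-np.outer(d,d);A+=M;b+=M@p
    return np.linalg.solve(A,b)
E
python3 - <<'E'
import cv2,numpy as np
a=cv2.imread("pics/top0.png"); s=cv2.imread("pics/scene0.png")
A=cv2.resize(a[225:345,235:335],None,fx=4,fy=4,interpolation=cv2.INTER_CUBIC)
B=cv2.resize(a[225:345,420:520],None,fx=4,fy=4,interpolation=cv2.INTER_CUBIC)
cv2.imwrite("pics/c1.png",np.hstack([A,B]))
C=cv2.resize(s[185:285,270:370],None,fx=4,fy=4,interpolation=cv2.INTER_CUBIC)
D=cv2.resize(s[300:400,140:240],None,fx=4,fy=4,interpolation=cv2.INTER_CUBIC)
cv2.imwrite("pics/c2.png",np.hstack([C,D]))
E
```

```text
(no output)
```

View pics/c1.png

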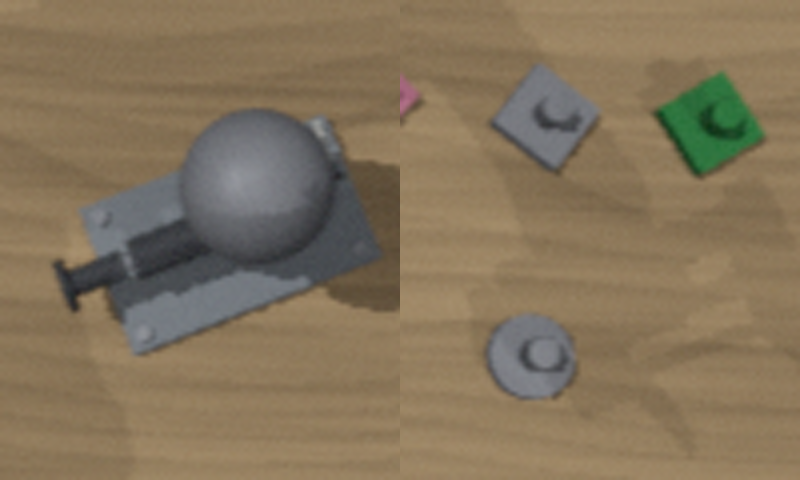

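View pics/c2.png

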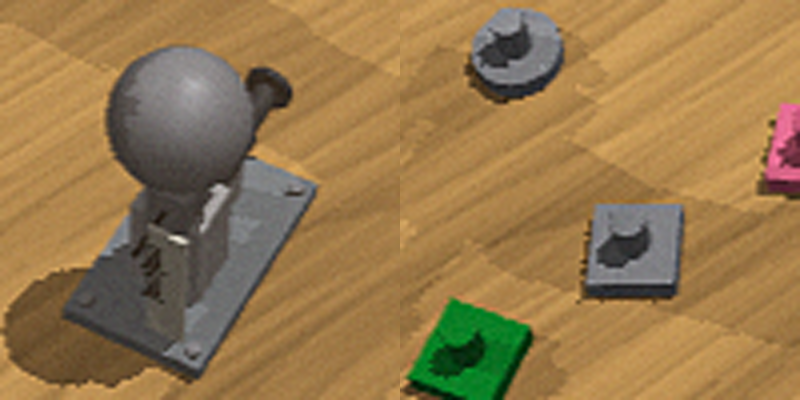

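The crops confirm that the plain steel square is at top (456,254); in c1 its plate corners are (542,65), (600,115), (555,165) and (492,120). The ball centre is at c1 (258,186) and c2 (180,118). Base corners in c1 are (80,212), (135,355) and (382,258).

```bash
python3 - <<'E'
from h import *
t=env.get_calibration("top"); s=env.get_calibration("scene")
A=lambda x,y:(235+x/4-.4,225+y/4-.4); B=lambda x,y:(420+(x-400)/4-.4,225+y/4-.4)
C=lambda x,y:(270+x/4-.4,185+y/4-.4); D=lambda x,y:(140+(x-400)/4-.4,300+y/4-.4)
r=lambda v:np.round(v,4)
cs=[plane(t,*B(*p),.016) for p in [(542,65),(600,115),(555,164),(493,120)]]
print("sq top",r(np.mean(cs,0)),[np.degrees(np.arctan2(*(cs[(i+1)%4]-cs[i])[[1,0]])).round(1) for i in range(4)],[np.linalg.norm(cs[(i+1)%4]-cs[i]).round(3) for i in range(4)])
cs=[plane(s,*D(*p),.016) for p in [(597,204),(685,206),(680,286),(588,284)]]
print("sq scene",r(np.mean(cs,0)),[np.degrees(np.arctan2(*(cs[(i+1)%4]-cs[i])[[1,0]])).round(1) for i in range(4)],[np.linalg.norm(cs[(i+1)%4]-cs[i]).round(3) for i in range(4)])
print("ball",r(tri([t,s],[A(258,186),C(180,118)])),r(plane(t,*A(258,186),.167)),r(plane(s,*C(180,118),.167)))
b=[plane(t,*A(*p),.012) for p in [(80,212),(135,355),(382,258)]]
print("base",r(b),[np.linalg.norm(b[1]-b[0]),np.linalg.norm(b[2]-b[1])],np.degrees(np.arctan2(*(b[1]-b[2])[[1,0]])))
ax=np.array([b[1]-b[2]])[0][:2];ax/=np.linalg.norm(ax)
c=(b[0]+b[2])/2; print("origin from base",r(c[:2]-ax*.022))
d=plane(t,*A(67,285),.062);print("disc",r(d)) 
d2=plane(s,*C(272,88),.062);print("disc scene",r(d2))
for n in [plane(t,*B(555,112),.03)]:print("knob",r(n))
E
```

```text
sq top [ 0.5935 -0.3367  0.016 ] [np.float64(-130.9), np.float64(137.7), np.float64(55.0), np.float64(-41.2)] [np.float64(0.049), np.float64(0.044), np.float64(0.048), np.float64(0.049)]
sq scene [ 0.5962 -0.3352  0.016 ] [np.float64(50.4), np.float64(-36.0), np.float64(-129.6), np.float64(142.7)] [np.float64(0.051), np.float64(0.05), np.float64(0.052), np.float64(0.05)]
ball [0.5157 0.0654 0.1684] [0.5155 0.0648 0.167 ] [0.5152 0.0667 0.167 ]
base [[ 0.5174  0.1819  0.012 ]
 [ 0.4274  0.1429  0.012 ]
 [ 0.4931 -0.012   0.012 ]] [np.float64(0.09811168852394889), np.float64(0.16831701334406599)] 112.98401033566762
origin from base [0.5138 0.0647]
disc [0.4658 0.1825 0.062 ]
disc scene [0.4673 0.1849 0.062 ]
knob [ 0.5937 -0.3378  0.03  ]
```

```bash
cat >> h.py <<'E'
from scipy.spatial.transform import Rotation as Ro
def pose():
    o=env.get_obs(); return np.array(o["tool_pos"]),Ro.from_euler("xyz",o["tool_rot"],degrees=True)
def delta(X,rpy=None):
    p,R=pose(); d=R.inv().apply(np.array(X)-p)
    w=np.zeros(3) if rpy is None else (R.inv()*Ro.from_euler("xyz",rpy,degrees=True)).as_rotvec()
    print("shift",d.round(4),"turn",w.round(4))
E
python3 -m jog '[[0.0362,-0.0102,0,0,0,0,0.087],[0.0362,-0.0102,0,0,0,0,0.087],[0.0362,-0.0102,0,0,0,0,0.087],[0.0362,-0.0102,0,0,0,0,0.087],[0.0362,-0.0102,0,0,0,0,0.087],[0.0362,-0.0102,0,0,0,0,0.087],[0.0362,-0.0102,0,0,0,0,0.087],[0.0362,-0.0102,0,0,0,0,0.087],[0.0362,-0.0102,0,0,0,0,0.087],[0.0362,-0.0102,0,0,0,0,0.087],[0.0362,-0.0102,0,0,0,0,0.087],[0.0362,-0.0102,0,0,0,0,0.087]]'
python3 -m jog '[[0,0,0,0,0,0,0.087],[0,0,0,0,0,0,0.087],[0,0,0,0,0,0,0.087]]'
python3 - <<'E'
from h import *
c=env.get_calibration("wrist"); cv2.imwrite("pics/w1.png",env.read_camera("wrist"))
p,R=pose(); print(p,c["fov_y"],c["cx"],c["cy"],np.round(c["pose"],4).tolist())
P=np.array(c["pose"]);print("cam in tool",R.inv().apply(P[:3,3]-p))
delta([.595,-.336,.1]); print(proj(c,[.595,-.336,.046]))
E
```

```text
time_s: 1.1
tool_pos: [0.5957, -0.3354, 0.222]
tool_rot: [-180.0, 0.0, 21.0]
force: [-0.3, -0.8, -0.3]
grip_width: 0.0872
grasp_force: 0.0
time_s: 1.35
tool_pos: [0.5942, -0.3369, 0.2217]
tool_rot: [-180.0, 0.1, 21.0]
force: [-1.0, -0.3, 0.2]
grip_width: 0.0869
grasp_force: 0.0
[ 0.59356638 -0.3380467   0.2220198 ] 59.06678703685071 317.9132110730913 246.76024050222884 [[0.3588, 0.888, 0.2875, 0.6732], [-0.9334, 0.3419, 0.109, -0.3067], [-0.0015, -0.3075, 0.9516, 0.3839], [0.0, 0.0, 0.0, 1.0]]
cam in tool [ 0.08535314 -0.00083244 -0.16200356]
shift [ 0.0023 -0.0014  0.122 ] turn [0. 0. 0.]
[317.69569211 217.00726298]
```

View pics/w1.png

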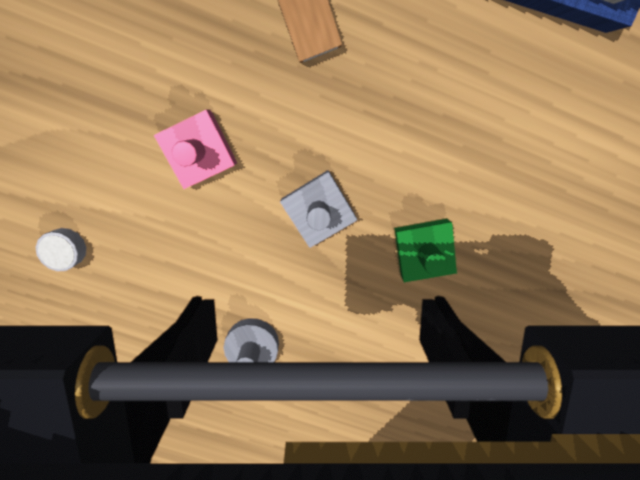

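The wrist view shows the grey square weight's knob top at about (318,213), with pink at (185,152), green at (430,250) and the round weight at (250,345). I'll compute the knob precisely.

```bash
python3 - <<'E'
from h import *
c=env.get_calibration("wrist"); im=cv2.imread("pics/w1.png")
for uv in [(318,213)]: print(plane(c,*uv,.046))
# plate top corners
cs=[plane(c,u,v,.016) for u,v in [(331,171),(357.5,218),(311,241),(282,199)]]
print(np.mean(cs,0),[np.linalg.norm(cs[(i+1)%4]-cs[i]).round(3) for i in range(4)])
cv2.imwrite("pics/w1c.png",cv2.resize(im[160:260,265:375],None,fx=6,fy=6,interpolation=cv2.INTER_CUBIC))
E
```

```text
[ 0.59752897 -0.33626374  0.046     ]
[ 0.59608625 -0.33904497  0.016     ] [np.float64(0.048), np.float64(0.047), np.float64(0.046), np.float64(0.049)]
```

View pics/w1c.png

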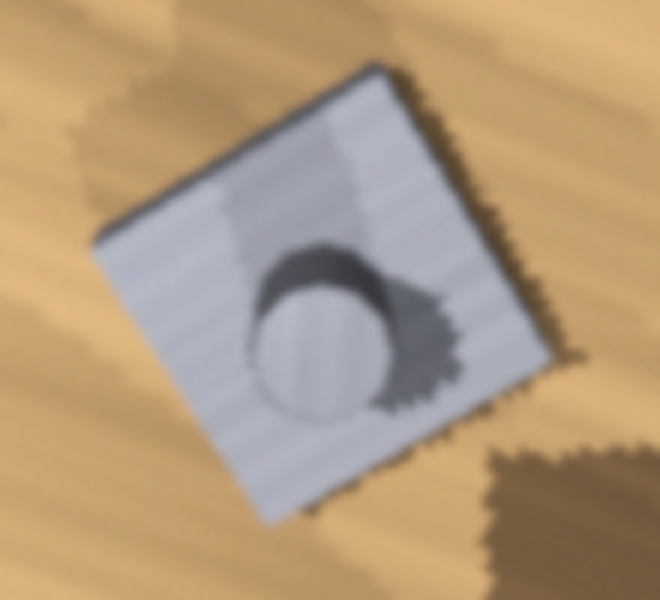

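The enlarged crop shows the steel knob top centred at crop (322,353), which is wrist (318.2,218.4). The plate corners are at crop (375,72), (552,357), (270,522) and (97,247).

```bash
python3 - <<'E'
from h import *
c=env.get_calibration("wrist")
k=plane(c,318.2,218.4,.046); print(k)
cs=[plane(c,265+u/6-.4,160+v/6-.4,.016) for u,v in [(375,76),(552,357),(270,522),(97,247)]]
m=np.mean(cs,0);print(m,[np.linalg.norm(cs[(i+1)%4]-cs[i]).round(4) for i in range(4)])
p,R=pose(); print(p); print("rel tool",R.inv().apply(k-p),R.inv().apply(m-p))
E
```

```text
[ 0.59334457 -0.33803891  0.046     ]
[ 0.5933908  -0.33831668  0.016     ] [np.float64(0.0494), np.float64(0.0495), np.float64(0.0494), np.float64(0.0478)]
[ 0.59356638 -0.3380467   0.2220198 ]
rel tool [ 8.71208201e-05 -1.05460824e-04  1.76019882e-01] [8.07864894e-05 1.67267454e-04 2.06019963e-01]
```

```bash

python3 -m jog '[[0,0,0.036,0,0,0,0.06],[0,0,0.036,0,0,0,0.06],[0,0,0.036,0,0,0,0.06],[0,0,0.036,0,0,0,0.06],[0,0,0.03,0,0,0,0.06],[0,0,0.02,0,0,0,0.06],[0,0,0.006,0,0,0,0.06],[0,0,0,0,0,0,0.06],[0,0,0,0,0,0,0.06]]' 
python3 -m jog '[[0,0,0,0,0,0,0],[0,0,0,0,0,0,0],[0,0,0,0,0,0,0],[0,0,0,0,0,0,0],[0,0,0,0,0,0,0],[0,0,0,0,0,0,0],[0,0,0,0,0,0,0]]' 30
```

```text
time_s: 2.15
tool_pos: [0.5947, -0.3382, 0.0237]
tool_rot: [179.9, -0.0, 20.9]
force: [0.8, -0.0, 0.8]
grip_width: 0.0603
grasp_force: 0.0
time_s: 2.73
tool_pos: [0.5947, -0.3367, 0.0226]
tool_rot: [180.0, 0.0, 21.0]
force: [0.6, -0.1, 0.6]
grip_width: 0.0213
grasp_force: 0.0
```

```bash

python3 -m jog '[[0,0,0,0,0,0,0],[0,0,0,0,0,0,0],[0,0,0,0,0,0,0],[0,0,-0.01,0,0,0,0],[0,0,-0.03,0,0,0,0],[0,0,-0.04,0,0,0,0],[0,0,-0.04,0,0,0,0],[0,0,-0.04,0,0,0,0],[0,0,-0.04,0,0,0,0],[0,0,-0.04,0,0,0,0],[0,0,-0.04,0,0,0,0],[0,0,-0.02,0,0,0,0]]' 30
python3 - <<'E'
from h import *
delta([.515,.0655,.324])
E
```

```text
time_s: 3.73
tool_pos: [0.5954, -0.3368, 0.3288]
tool_rot: [179.7, -0.2, 21.0]
force: [0.2, 0.0, -3.5]
grip_width: 0.0188
grasp_force: 30.0
shift [ 0.0692 -0.4044  0.0031] turn [0. 0. 0.]
```

```bash

python3 -m jog '[[-0.002,-0.02,0,0,0,0,0],[-0.002,-0.036,0,0,0,0,0],[-0.002,-0.036,0,0,0,0,0],[-0.002,-0.036,0,0,0,0,0],[-0.002,-0.036,0,0,0,0,0],[-0.002,-0.036,0,0,0,0,0],[-0.002,-0.036,0,0,0,0,0],[-0.002,-0.036,0,0,0,0,0],[-0.002,-0.036,0,0,0,0,0],[-0.002,-0.036,0,0,0,0,0],[-0.002,-0.036,0,0,0,0,0],[0,-0.024,0,0,0,0,0]]'
python3 -m jog '[[0,0,0,0,0,0,0],[0,0,0,0,0,0,0],[0,0,0,0,0,0,0],[0,0,0,0,0,0,0]]'
python3 - <<'E'
from h import *
c=env.get_calibration("wrist"); cv2.imwrite("pics/w2.png",env.read_camera("wrist"))
p,R=pose(); print(p,proj(c,[.515,.0655,.167]))
import json; json.dump({k:(np.array(v).tolist()) for k,v in c.items()},open("w2.json","w"))
E
```

```text
time_s: 4.73
tool_pos: [0.4268, 0.0364, 0.3225]
tool_rot: [-180.0, 0.1, 21.2]
force: [0.5, -0.1, -3.0]
grip_width: 0.0192
grasp_force: 30.0
time_s: 5.07
tool_pos: [0.4292, 0.0313, 0.3223]
tool_rot: [-180.0, 0.0, 20.9]
force: [-0.3, -0.4, -2.6]
grip_width: 0.0188
grasp_force: 30.0
[0.42932445 0.03130772 0.3222263 ] [316.42866505  98.61908907]
```

View pics/w2.png

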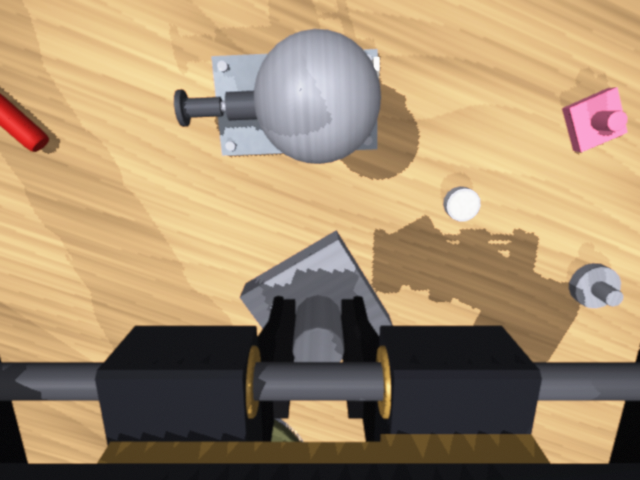

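The wrist view shows the ball at about (318,96), radius 64, the pin disc at (182,107), and the weight held level with its front corner at (336,233). I'll fit the sphere and check the weight's seat in the grip.

```bash
cat >> h.py <<'E'
from scipy.optimize import least_squares
def fitball(c,im,uv0,r0,angs,X0,zfix=None):
    hsv=cv2.cvtColor(im,cv2.COLOR_BGR2HSV); S=cv2.GaussianBlur(hsv[...,1].astype(np.float32),(0,0),1)
    pts=[]
    for a in np.radians(angs):
        rr=np.arange(r0-12,r0+14,.25); x=uv0[0]+rr*np.cos(a); y=uv0[1]+rr*np.sin(a)
        v=cv2.remap(S,x[None].astype(np.float32),y[None].astype(np.float32),1)[0]
        i=np.argmax(np.diff(v)); pts.append((x[i]+.0,y[i]))
    rays=[ray(c,*p) for p in pts]
    f=lambda X:[np.linalg.norm(np.cross(X-p,d))-.045 for p,d in rays]
    if zfix is None: r=least_squares(f,X0,loss="soft_l1",f_scale=.0005)
    else: r=least_squares(lambda q:f(np.array([q[0],q[1],zfix])),X0[:2],loss="soft_l1",f_scale=.0005)
    return r.x,np.array(f(r.x if zfix is None else np.r_[r.x,zfix])),np.array(pts)
E
python3 - <<'E'
from h import *
import json
c=json.load(open("w2.json")); im=cv2.imread("pics/w2.png")
angs=list(range(70,110,4))+list(range(-120,-60,4))+list(range(-20,60,6))+list(range(125,150,5))
X,r,p=fitball(c,im,(317.8,96),64.5,angs,[.515,.065,.167]); print(X,np.abs(r).round(4).tolist())
X2,r,p=fitball(c,im,(317.8,96),64.5,angs,[.515,.065,.167],.167); print(X2)
# top & scene
for n,uv,r0,an in [("top",(299.2,271.1),19.3,list(range(190,330,8))),("scene",(314.6,214.1),18.3,list(range(100,310,10)))]:
    pass
P=np.array(c["pose"]); pos,R=pose()
w=lambda t:pos+R.apply(t)
print("weight axis @plate top:",proj(c,w([0,0,.006])))
o=np.degrees(0)
for yaw in range(25,41,3):
    q=[proj(c,w([.0354*np.cos(a),.0354*np.sin(a),.006])).round(1).tolist() for a in np.radians(yaw+np.array([-45,45,135,-135]))]
    print(yaw,q)
cv2.imwrite("pics/w2c.png",cv2.resize(im[220:380,220:420],None,fx=4,fy=3.75,interpolation=cv2.INTER_CUBIC))
E
```

```text
[0.51495906 0.06474582 0.16344493] [0.0001, 0.0006, 0.0004, 0.0003, 0.0005, 0.0, 0.0004, 0.0, 0.0001, 0.0001, 0.0, 0.0004, 0.0001, 0.0001, 0.0001, 0.0, 0.0, 0.0001, 0.0002, 0.0002, 0.0, 0.0004, 0.0, 0.0004, 0.0002, 0.0006, 0.0004, 0.0005, 0.0001, 0.0003, 0.0005, 0.0005, 0.0002, 0.0024, 0.0052, 0.0092, 0.0066, 0.0016, 0.0001, 0.0029, 0.0064, 0.0001, 0.0008, 0.0004]
[0.51455139 0.06490039]
weight axis @plate top: [318.2799546  312.16759775]
25 [[289.1, 239.7], [395.6, 286.7], [344.4, 377.2], [244.0, 336.6]]
28 [[293.3, 238.3], [396.7, 290.5], [340.6, 378.2], [242.5, 333.1]]
31 [[297.6, 237.2], [397.6, 294.3], [336.7, 379.2], [241.2, 329.5]]
34 [[302.0, 236.2], [398.3, 298.1], [332.8, 379.9], [240.0, 325.9]]
37 [[306.4, 235.5], [398.8, 302.0], [328.9, 380.5], [239.1, 322.2]]
40 [[310.8, 235.0], [399.0, 305.8], [324.9, 380.8], [238.4, 318.5]]
```

View pics/w2c.png

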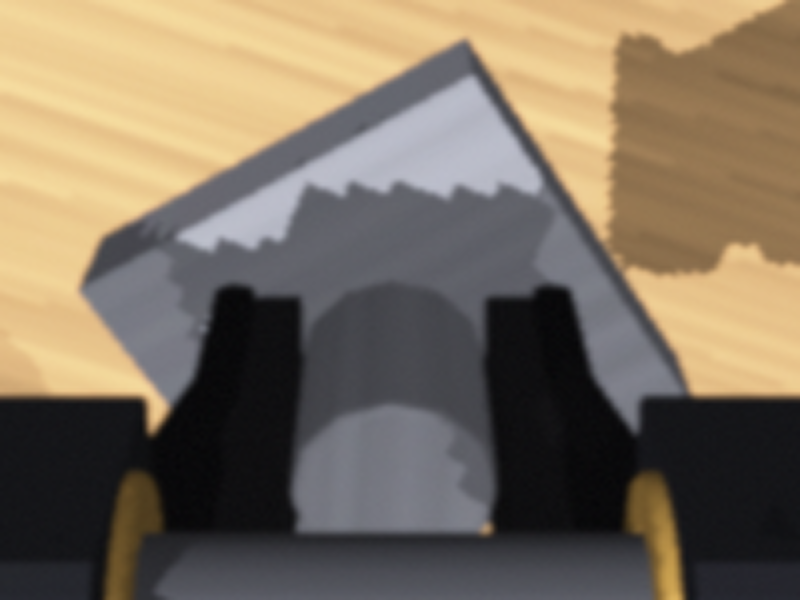

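```bash
python3 - <<'E'
from h import *
import json
c=json.load(open("w2.json")); P=np.array(c["pose"])
# camera-in-tool fixed: use nominal tool pose from mean of measured
T=[pose() for _ in range(1)][0]; pos,R=T
def res(q,z=None):
    x,y,zz,yaw=q; out=[]
    for a,uv,zo in [(0,(339.2,239.2),0),(90,(240.4,297.2),0),(0,(336.3,230.3),.016),(90,(245.6,283.5),.016)]:
        t=np.radians(yaw+a*-1)  # left corner = -90
        out+=list(proj(c,pos+R.apply([x+.0354*np.cos(t),y+.0354*np.sin(t),zz+zo]))-np.array(uv))
    return out
r=least_squares(res,[0,0,.006,14]); print(r.x,np.round(r.fun,1))
r=least_squares(lambda q:res([q[0],q[1],.0065,q[2]]),[0,0,14]); print(r.x,np.round(r.fun,1))
b=R.inv().apply(np.array([.5148,.0648,.167])-pos); print("ball in tool",b)
print(env.get_obs()["force"],env.get_obs()["wrist_torque"])
delta([.5148,.0648,.27])
E
```

```text
[-1.59301857e-03  2.85144138e-04  7.06783223e-03  1.33441823e+01] [-0.7  0.7 -0.3  0.2  0.6 -0.7  0.4 -0.3]
[-1.38896581e-03  3.26479411e-04  1.33317276e+01] [-0.5  0.6 -0.5  0.3  0.8 -0.8  0.3 -0.2]
ball in tool [ 0.09191534 -0.00073156  0.15515812]
[ 0.24157112  0.77027789 -3.69625272] [ 0.03120934 -0.02117397 -0.06253502]
shift [ 0.0918 -0.0008  0.0522] turn [0. 0. 0.]
```

```bash

python3 -m jog '[[0.01,0,0,0,0,0,0],[0.016,0,0,0,0,0,0],[0.016,0,0,0,0,0,0],[0.016,0,0,0,0,0,0],[0.016,0,0.01,0,0,0,0],[0.0133,-0.001,0.02,0,0,0,0],[0.006,0,0.022,0,0,0,0],[0,0,0.01,0,0,0,0],[0,0,0,0,0,0,0],[0,0,0,0,0,0,0]]'
python3 - <<'E'
from h import *
im=env.read_camera("wrist"); c=env.get_calibration("wrist")
s=env.read_camera("scene"); t=env.read_camera("top")
import json; json.dump({k:(np.array(v).tolist()) for k,v in c.items()},open("w3.json","w")); cv2.imwrite("pics/w3.png",im)
P=[pose()[0] for _ in range(3)];print(P[0])
a=cv2.resize(im[60:360,170:470],(400,400)); b=cv2.resize(s[150:250,265:365],(400,400),interpolation=cv2.INTER_CUBIC)
cv2.imwrite("pics/m3.png",np.hstack([a,b]))
E
```

```text
time_s: 5.95
tool_pos: [0.5158, 0.0663, 0.2602]
tool_rot: [-180.0, 0.1, 21.0]
force: [0.4, 0.2, -3.5]
grip_width: 0.0193
grasp_force: 30.0
[0.51666533 0.06670639 0.26212181]
```

View pics/m3.png

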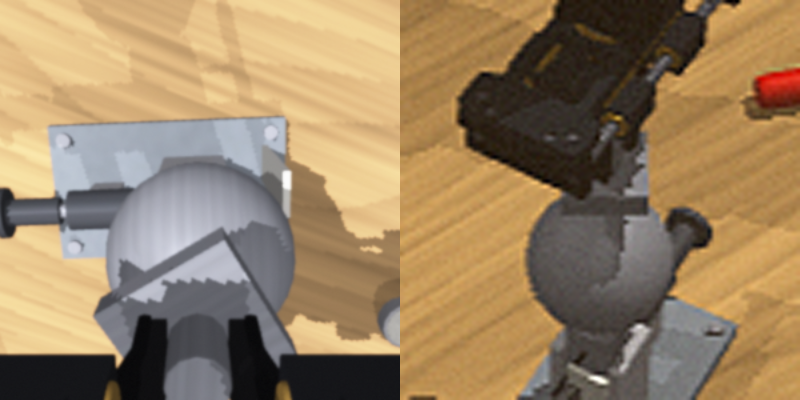

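The weight is above the ball, whose outline in the wrist crop runs from x=107 to 294 with its top at 163. I'll refit the ball in the tool frame from here.

```bash
python3 - <<'E'
from h import *
import json
c=json.load(open("w3.json")); im=cv2.imread("pics/w3.png")
angs=list(range(-78,-60,3))+list(range(-25,12,3))+list(range(-170,-150,3))
S=cv2.cvtColor(im,cv2.COLOR_BGR2GRAY)
X,r,p=fitball(c,im,(320.4,252),70,list(range(-5,30,3))+list(range(-200,-182,3)),[.515,.065,.167],.167); print(X,r.round(4).tolist())
pts=[(250.3,248),(390.5,252),(318,181.8),(252.5,232),(270,203.5)]
rays=[ray(c,*q) for q in pts]
f=lambda q:[np.linalg.norm(np.cross(np.array([q[0],q[1],.167])-a,d))-.045 for a,d in rays]
r=least_squares(f,[.515,.065],loss="soft_l1",f_scale=.0005);print(r.x,np.round(r.fun,4))
pos,R=pose();print(pos,env.get_calibration("wrist")["pose"][:2,3]-np.array(c["pose"])[:2,3])
print("ball in tool",R.inv().apply(np.r_[r.x,.167]-pos))
cv2.imwrite("pics/z.png",im)
E
```

```text
[0.51478736 0.06487349] [-0.0003, -0.0003, -0.0006, -0.0002, -0.0004, -0.0001, -0.0001, 0.0001, -0.0002, 0.0002, 0.0002, 0.0, 0.0001, -0.0003, -0.0003, -0.0003, -0.0004, -0.0008]
[0.51461479 0.06423811] [-0.0005 -0.0009  0.0002  0.     -0.0002]
[0.51666533 0.06670639 0.26212181] [4.04434119e-06 2.61427168e-04]
ball in tool [-0.00301843  0.00146117  0.09511682]
```

```bash

python3 -m jog '[[-0.0012,0.0008,0.01,0,0,0,0],[0,0,0.008,0,0,0,0],[0,0,0.002,0,0,0,0],[0,0,0,0,0,0,0]]'
python3 -m jog '[[0,0,0,0,0,0,0]]' | head -4
python3 -m jog '[[0,0,0,0,0,0,0]]' | head -4
python3 -m jog '[[0,0,0,0,0,0,0]]'|head -4
python3 - <<'E'
from h import *
im=env.read_camera("wrist"); c=env.get_calibration("wrist"); pos,R=pose()
X,r,p=fitball(c,im,(320.4,258),72,list(range(-15,20,3))+list(range(-200,-182,3)),[.515,.065,.167],.167); print(X,r.round(4).tolist())
print(pos,R.inv().apply(np.r_[X,.167]-pos))
E
```

```text
time_s: 6.43
tool_pos: [0.5143, 0.0654, 0.2394]
tool_rot: [-180.0, 0.1, 21.0]
force: [0.2, 0.5, -4.2]
grip_width: 0.0195
grasp_force: 30.0
time_s: 6.52
tool_pos: [0.515, 0.0657, 0.2403]
tool_rot: [180.0, 0.0, 21.0]
force: [0.9, 0.7, -3.4]
time_s: 6.6
tool_pos: [0.5153, 0.0658, 0.2407]
tool_rot: [180.0, -0.0, 21.0]
force: [0.2, 0.8, -3.2]
time_s: 6.68
tool_pos: [0.5154, 0.0658, 0.2409]
tool_rot: [180.0, -0.0, 21.0]
force: [-0.4, 0.5, -3.1]
[0.51382798 0.06478316] [-0.0002, -0.0, 0.0002, -0.0003, -0.0002, -0.0004, -0.0004, -0.0003, -0.0002, -0.0001, -0.0001, -0.0002, -0.0001, -0.0005, -0.0006, -0.0006, -0.0006, -0.0007]
[0.51537414 0.06580276 0.2408456 ] [-0.00184645  0.00038026  0.07384476]
```

```bash

python3 -m jog '[[0,0,0.002,0,0,0,0],[0,0,0.0015,0,0,0,0],[0,0,0,0,0,0,0]]'|sed -n '2p;4p'
python3 -m jog '[[0,0,0.001,0,0,0,0],[0,0,0,0,0,0,0]]'|sed -n '2p;4p'
python3 -m jog '[[0,0,0.001,0,0,0,0],[0,0,0,0,0,0,0]]'|sed -n '2p;4p'
```

```text
tool_pos: [0.5149, 0.0657, 0.2366]
force: [0.1, -0.3, -3.7]
tool_pos: [0.5151, 0.0657, 0.2358]
force: [-0.1, -0.4, -3.7]
tool_pos: [0.5151, 0.0657, 0.2349]
force: [0.1, -0.5, -3.7]
```

```bash

for i in 1; do python3 -m jog '[[0,0,0.0007,0,0,0,0],[0,0,0,0,0,0,0]]'|sed -n '2p;4p'
python3 -m jog '[[0,0,0.0007,0,0,0,0],[0,0,0,0,0,0,0]]'|sed -n '2p;4p'
python3 -m jog '[[0,0,0.0007,0,0,0,0],[0,0,0,0,0,0,0]]'|sed -n '2p;4p'; done
python3 -c "
from h import *
o=env.get_obs();print(o['force'],o['wrist_torque'],o['time_s'])"
```

```text
tool_pos: [0.5152, 0.0657, 0.2344]
force: [-0.2, -0.2, -3.5]
tool_pos: [0.5153, 0.0657, 0.2339]
force: [-0.1, 0.1, -1.8]
tool_pos: [0.5154, 0.0658, 0.2337]
force: [-1.9, -0.0, 1.7]
[-1.94025552e+00 -1.91487441e-03  1.72663748e+00] [-0.05604761  0.37023205 -0.00243941] 7.8167
```

```bash

python3 -m jog '[[0,0,-0.0003,0,0,0,0],[0,0,0,0,0,0,0],[0,0,0,0,0,0,0]]' 10|sed -n '2p;4p;5p;6p'
python3 -m jog '[[0,0,0,0,0,0,0.0225],[0,0,0,0,0,0,0.024],[0,0,0,0,0,0,0.026],[0,0,0,0,0,0,0.028],[0,0,0,0,0,0,0.03]]'
python3 - <<'E'
from h import *
s=env.read_camera("scene"); im=env.read_camera("wrist"); cv2.imwrite("pics/s4.png",s);cv2.imwrite("pics/w4.png",im)
a=cv2.resize(im[60:360,170:470],(400,400)); b=cv2.resize(s[150:250,265:365],(400,400),interpolation=cv2.INTER_CUBIC)
cv2.imwrite("pics/m4.png",np.hstack([a,b]))
E
```

```text
tool_pos: [0.5154, 0.0658, 0.2336]
force: [-0.9, 0.0, 2.2]
grip_width: 0.0198
grasp_force: 10.0
time_s: 8.48
tool_pos: [0.5152, 0.0657, 0.2331]
tool_rot: [-180.0, 0.0, 21.0]
force: [0.1, 0.2, 0.2]
grip_width: 0.0281
grasp_force: 0.0
```

View pics/m4.png

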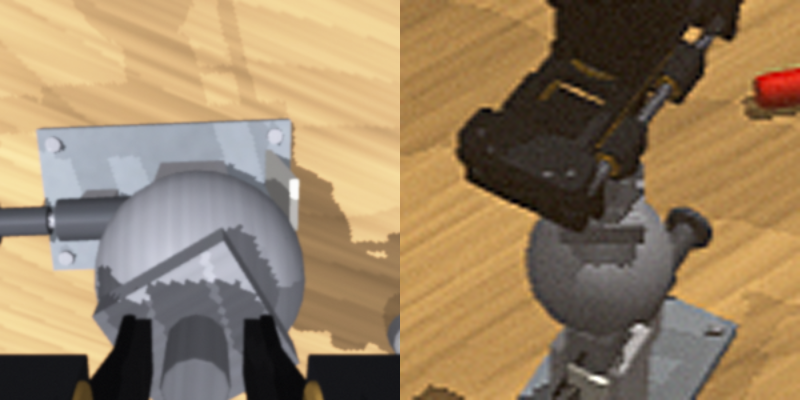

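Both views show the weight sitting flat on the ball with the fingers open around the knob. Next I'll open further, retreat upward and locate the pin numerically from the earlier wrist image.

```bash

python3 -m jog '[[0,0,0,0,0,0,0.045],[0,0,0,0,0,0,0.06],[0,0,0,0,0,0,0.06],[0,0,-0.004,0,0,0,0.06],[0,0,-0.008,0,0,0,0.06],[0,0,-0.015,0,0,0,0.06],[0,0,-0.02,0,0,0,0.06],[0,0,-0.03,0,0,0,0.06],[0,0,-0.03,0,0,0,0.06],[0,0,-0.01,0,0,0,0.06],[0,0,0,0,0,0,0.06]]'
python3 - <<'E'
from h import *
import json
c=json.load(open("w2.json"))
r=lambda v:np.round(v,4)
O=np.array([.5148,.0648])
D=plane(c,182,107,.062); print("disc",r(D))
v=D[:2]-O;print("len",np.linalg.norm(v),"ang",np.degrees(np.arctan2(v[1],v[0])))
for uv in [(205,107),(222,106.5)]: 
    q=plane(c,*uv,.062)[:2]-O; print(uv,np.linalg.norm(q),np.degrees(np.arctan2(q[1],q[0])))
cs=[plane(c,*uv,.012) for uv in [(213,57),(223,155)]]; print(r(cs),np.degrees(np.arctan2(*(cs[1]-cs[0])[[1,0]])))
print(env.get_obs()["qpos"])
# balance check: scene camera twice
s=env.read_camera("scene").astype(int); s0=cv2.imread("pics/s4.png").astype(int)
w=env.get_calibration("wrist"); im=env.read_camera("wrist"); cv2.imwrite("pics/w5.png",im)
print("knob expected px",proj(w,[.5148,.0648,.258]))
y,x=proj(w,[.5148,.0648,.258])[::-1].astype(int)
np.set_printoptions(linewidth=250)
g=cv2.cvtColor(im,cv2.COLOR_BGR2GRAY)
print(g[max(0,y-70):y+70:6, x-75:x+76:5])
E
```

```text
time_s: 9.5
tool_pos: [0.5167, 0.0662, 0.354]
tool_rot: [179.9, -0.3, 21.0]
force: [0.6, 0.7, -0.8]
grip_width: 0.0598
grasp_force: 0.0
disc [0.4648 0.1832 0.062 ]
len 0.12849769839845668 ang 112.88788056584004
(205, 107) 0.10671598690578109 113.29415692730049
(222, 106.5) 0.09057074401041924 113.43675014963551
[[0.5182 0.1808 0.012 ]
 [0.4273 0.1424 0.012 ]] -157.08478412987807
[ 24.19914353   2.00952291 -35.22787471  87.70035981   1.22003791
  90.29654979 -79.97148866]
knob expected px [319.28688667 252.3199821 ]
[[172 166 146 137 131 132 165 124 120 136 143 143 149 144 146 143 142 140 133 129 117 105  90  78  83 206 105 109 110 108 108]
 [ 58  58  61  61  62  65  83 127 136 148 153 153 159 152 156 152 151 106 139 121 127 120 109  86  78 161  99 101 105 106 111]
 [ 83  85  85  87  88  90 121 138 147 155 162 160 167 158 161 103 134 191  79  87  97 132 122 105  79 161 107 104 101 101 103]
 [ 92  91  91  89  90 105 133 148 152 162 167 166 173 105 124 184 189 188 175  87  84 132 132 116  94  68 101 101 100  98  96]
 [ 74  73  73  70  70 121 138 151 157 165 171 108 125 173 171 170 192 1
[... 1769 characters left out ...]
187 189 185 176 172 178 180 187 180 172 175 176 172 155 153 141]
 [188 191 194 196 195 193 190 185 180 191 198 192 193 194 184 174 176 173 186 192 190 183 179 178 174 178 184 175 178 181 180]
 [ 13 190 189 189 189 190 192 194 193 192 188 178 184 196 194 193 198 192 181 175 170 173 191 194 191 186 184 179 179 133  11]
 [ 14 198 193 194 192 186 187 185 188 188 192 193 193 191 181 177 181 192 192 197 198 187 182 177 174 178 181 192 191 130  12]
 [ 13 178 182 194 199 192 191 192 186 184 184 184 186 187 192 192 192 187 177 177 178 185 192 199 193 186 184 180 180  97  13]
 [ 13 190 198 190 183 178 186 196 193 188 190 187 179 181 182 185 184 188 192 192 190 180 177 180 181 177 191 197 188  68  14]]
```

```bash
cat > pin.py <<'E'
from h import *
a=np.radians(10); u=np.array([np.cos(np.radians(113)),np.sin(np.radians(113)),0]); z=np.array([0,0,1.])
X=np.cos(a)*u-np.sin(a)*z; Z=-np.cos(a)*z-np.sin(a)*u; Y=np.cross(Z,X)
R1=Ro.from_matrix(np.c_[X,Y,Z]); rpy=R1.as_euler("xyz",degrees=True)
G=np.array([.5148,.0648,.062])+.109*u; T=G+.019*Z
E
python3 - <<'E'
from pin import *
print(rpy,T); delta(T,rpy)
p,R=pose(); w=(R.inv()*R1).as_rotvec(); print(w/13,np.linalg.norm(w)/13)
print("after turn shift to pre:",R1.inv().apply(T-.2*Z-p),"then to T .2")
E
```

```text
[-180.   10.  113.] [0.47349945 0.16209799 0.04328865]
shift [-0.0043 -0.1049  0.3067] turn [-0.14   -0.1351 -1.6009]
[-0.01076554 -0.01039416 -0.12314811] 0.12405398779098623
after turn shift to pre: [ 0.15661861 -0.00064419  0.08379606] then to T .2
```

```bash

python3 -m jog '[[0,0,0,-0.0108,-0.0104,-0.123,0.06],[0,0,0,-0.0108,-0.0104,-0.123,0.06],[0,0,0,-0.0108,-0.0104,-0.123,0.06],[0,0,0,-0.0108,-0.0104,-0.123,0.06],[0,0,0,-0.0108,-0.0104,-0.123,0.06],[0,0,0,-0.0108,-0.0104,-0.123,0.06],[0,0,0,-0.0108,-0.0104,-0.123,0.06],[0,0,0,-0.0108,-0.0104,-0.123,0.06],[0,0,0,-0.0108,-0.0104,-0.123,0.06],[0,0,0,-0.0108,-0.0104,-0.123,0.06],[0,0,0,-0.0108,-0.0104,-0.123,0.06],[0,0,0,-0.0108,-0.0104,-0.123,0.06]]'|sed -n '1,4p'
python3 -m jog '[[0,0,0,-0.0108,-0.0104,-0.123,0.06],[0.02,0,0,0,0,0,0.06],[0.03,0,0,0,0,0,0.06],[0.03,0,0,0,0,0,0.06],[0.03,0,0,0,0,0,0.06],[0.03,0,0,0,0,0,0.06],[0.016,0,0,0,0,0,0.06],[0,0,0,0,0,0,0.06],[0,0,0,0,0,0,0.06]]'|sed -n '1,4p'
python3 - <<'E'
from pin import *
delta(T,rpy); print(env.get_obs()["qpos"])
c=env.get_calibration("wrist"); im=env.read_camera("wrist"); cv2.imwrite("pics/w6.png",im)
import json; json.dump({k:(np.array(v).tolist()) for k,v in c.items()},open("w6.json","w"))
O=np.array([.5148,.0648,.062])
for s in (.091,.109,.125,.131): print(s,proj(c,O+s*u))
hh=proj(c,O+.128*u); x,y=hh.astype(int); np.set_printoptions(linewidth=250)
print(cv2.cvtColor(im,cv2.COLOR_BGR2GRAY)[y-40:y+80:4,x-48:x+49:3])
E
```

```text
time_s: 10.6
tool_pos: [0.5143, 0.0656, 0.348]
tool_rot: [179.6, 9.4, 106.1]
force: [-1.1, 0.4, -0.7]
time_s: 11.35
tool_pos: [0.4545, 0.2073, 0.3215]
tool_rot: [-179.9, 10.0, 113.0]
force: [-0.2, -0.4, -0.2]
shift [2.000e-04 5.000e-04 2.825e-01] turn [-0.0024  0.0007  0.0008]
[ 14.03275205   0.96513466 -48.86795578  93.0092569   10.52346246
  88.5980018  -12.27410935]
0.091 [318.64750433 214.38718901]
0.109 [318.66505228 198.11592997]
0.125 [318.68123432 183.11120546]
0.131 [318.68745053 177.34724536]
[[189 191 194 192 190 186 186 198 201 197 198 186 180 184 190 192 191 182 192 205 204 207 210 208 205 202 197 192 209 216 203 204 203]
 [188 192 192 190 186 184 189 201 199 197 192 181 181 185 189 192 184 185 200 206 205 211 209 207 202 199 193 201 216 208 200 201 188]
 [189 192 192 188 182 189 199 200 196 196 185 180 183 187 192 188 181 194 206 205 208 209 208 203 201 195 194 211 198 184 186 183 177]
 [190 190 189 182 184 199 201 198 195 191 181 180 183 188 192 182 186 201 206 204 210 208 206 203 197 193 207 203 188 184 184 179 174]
 [190 189 185 180 192 201 199 194 194 185 179 181 18
[... 2758 characters left out ...]
149 148 147 155 159 170]
 [122 111 110  95  94  94  95  94  96  95  94  94  72  47  51  53  51  49  44  37  88 156 152 149 147 149 148 147 148 148 154 167 177]
 [145 114 110  96  95  94  95  94  95  95  93  94  76  46  50  52  50  49  45  37  81 148 151 148 145 146 147 147 147 146 158 175 172]
 [155 112 111  95  93  95  95  94  94  93  83  78  66  47  50  52  50  47  44  39  73 126 128 134 144 146 147 147 148 148 165 176 166]
 [156 111 113  96  93  95  94  95  93  90  80  78  66  45  49  51  50  48  43  39  68 119 119 127 146 146 148 150 151 149 169 167 160]
 [151 113 117  97  94  94  95  94  94  88  79  79  66  47  50  51  50  49  44  39  75 119 118 121 147 146 144 146 148 149 165 162 156]]
```

```bash

python3 -m jog '[[0,0,0.02,0,0,0,0.06],[0,0,0.036,0,0,0,0.06],[0,0,0.036,0,0,0,0.06],[0,0,0.036,0,0,0,0.06],[0,0,0.036,0,0,0,0.06],[0,0,0.036,0,0,0,0.06],[0,0,0.03,0,0,0,0.05],[0,0,0.025,0,0,0,0.05],[0,0,0.02,0,0,0,0.05],[0,0,0.0075,0,0,0,0.05],[0,0,0,0,0,0,0.05],[0,0,0,0,0,0,0.05]]'
python3 - <<'E'
from pin import *
delta(T,rpy)
cv2.imwrite("pics/t7.png",env.read_camera("top"));cv2.imwrite("pics/s7.png",env.read_camera("scene"))
E
```

```text
time_s: 12.4
tool_pos: [0.4751, 0.1614, 0.0452]
tool_rot: [180.0, 10.0, 112.8]
force: [0.3, 1.0, 0.8]
grip_width: 0.0502
grasp_force: 0.0
shift [ 0.0016 -0.0012  0.0016] turn [-0.0003  0.0002 -0.0033]
```

```bash

python3 -m jog '[[0,-0.0006,0.001,0,0,0,0.05],[0,0,0,0,0,0,0.03],[0,0,0,0,0,0,0],[0,0,0,0,0,0,0],[0,0,0,0,0,0,0],[0,0,0,0,0,0,0],[0,0,0,0,0,0,0],[0,0,0,0,0,0,0],[0,0,0,0,0,0,0],[0,0,0,0,0,0,0]]' 45
python3 - <<'E'
from h import *
s=env.get_calibration("scene"); im=env.read_camera("scene"); cv2.imwrite("pics/s8.png",im)
print([proj(s,[.5148,.0648,z]).round(1) for z in (.167,.212,.258)])
x,y=proj(s,[.5148,.0648,.23]).astype(int); np.set_printoptions(linewidth=250)
print(cv2.cvtColor(im,cv2.COLOR_BGR2GRAY)[y-26:y+20:2,x-30:x+32:2])
E
```

```text
time_s: 13.33
tool_pos: [0.4738, 0.1615, 0.0439]
tool_rot: [-180.0, 10.0, 112.9]
force: [-2.4, -0.1, 2.4]
grip_width: 0.0168
grasp_force: 45.0
[array([313.9, 214.4]), array([314.1, 202.3]), array([314.3, 189.4])]
[[136 137 144 142 144 137 132 137 150 139 149  41  50  47  45  44  45  35  36  35  32  27  35  29  22  25  31  32  25  27  26]
 [146 139 140 133 129 142 147 139 139 144  56  53  51  43  53  48  46  31  33  31  29  30  31  23  31  32  31  33  32  37  36]
 [143 138 130 139 143 146 140 139 148  41  61  36  44  41  35  33  32  31  31  25  33  30  33  35  32  29  31  29  25  30  32]
 [136 133 135 142 142 137 136 141  43  38  36  34  37  34  35  41  39  32  35  34  35  25  29  29  32  33  39  31  35  32  34]
 [133 153 144 141 135 134 140 146  41  37  37  39  40  37  35  38  37  31  33  35  27  30  29  28  34  43  28  33  33  31  32]
 [143 141 139 135 141 131 131 153  22  37  29  34  43  31  35  33  29  34  33  34  33  30  36  25  30  33  27  32  31  30  28]
 [146 143 138 141 132 137 149 128  23  29  33  31  38  28  21  29  34  33  34  32  32  27  35  29  42  29  34  25  31  33  32
[... 1334 characters left out ...]
159 159 163 162 166 162 150 128  81  30  39  34  37  29  34  28]
 [159 158 157 160 166 159 159  92  83  96  80  54  57  56  51  56  61  54  58  56  53 101 122 126  34  41  39  35  33  31  27]
 [156 165 168 168 166 166 183  74  85  89  83  63  66  61  64  64  65  66  61  64  64 117 128 116  81  45  28  25  26  35  30]
 [168 166 167  72  94  98  91  78  85  89  89 102  71  77  83  90  86  88  87  85 129 133 121 117 115  36  37  27  29 129 147]
 [164 163 112 101 100  96  81  81  85  89  93  89  78  72  78  83  83  83  84  72 114 121 118 119 111  44  32  31  18 136 131]
 [150 178  98  93  97  88  79  77  83  84  89  90  88  77  78  76  80  74  75  69 127 111 115 105 106  41  29  32  30 136 142]]
```

```bash

python3 -m jog '[[0.002,0,-0.0003,0,0,0,0],[0.002,0,-0.0004,0,0,0,0],[0.002,0,-0.0004,0,0,0,0],[0.002,0,-0.0003,0,0,0,0],[0.003,0,-0.0005,0,0,0,0],[0.003,0,-0.0006,0,0,0,0],[0.003,0,-0.0005,0,0,0,0],[0.003,0,-0.0005,0,0,0,0],[0.002,0,-0.0004,0,0,0,0],[0,0,0,0,0,0,0],[0,0,0,0,0,0,0]]' 
python3 -m jog '[[0.001,0,-0.0002,0,0,0,0],[0,0,0,0,0,0,0]]'|sed -n '2p;4p'
python3 -m jog '[[0.001,0,-0.0002,0,0,0,0],[0,0,0,0,0,0,0]]'|sed -n '2p;4p'
python3 -c "
from pin import *
print((pose()[0]-np.array([.4738,.1615,.0439]))@u)"
```

```text
time_s: 14.3
tool_pos: [0.4668, 0.1778, 0.0439]
tool_rot: [-179.9, 10.4, 112.8]
force: [2.4, -8.7, 0.9]
grip_width: 0.0166
grasp_force: 45.0
tool_pos: [0.4664, 0.1786, 0.0439]
force: [3.1, -9.1, 0.3]
tool_pos: [0.4661, 0.1794, 0.0439]
force: [1.7, -9.4, 1.1]
0.01953059077444481
```

```bash

python3 -m jog '[[0.002,0,-0.0004,0,0,0,0],[0,0,0,0,0,0,0]]'|sed -n '2p;4p'
python3 -m jog '[[0.0015,0,-0.0003,0,0,0,0],[0,0,0,0,0,0,0]]'|sed -n '2p;4p'
python3 -m jog '[[0.001,0,-0.0002,0,0,0,0],[0,0,0,0,0,0,0]]'|sed -n '2p;4p'
python3 -m jog '[[0.001,0,-0.0002,0,0,0,0],[0,0,0,0,0,0,0]]'|sed -n '2p;4p'
python3 -c "
from pin import *
print((pose()[0]-np.array([.4738,.1615,.0439]))@u)"
```

```text
tool_pos: [0.4653, 0.1813, 0.0439]
force: [3.2, -10.4, 0.1]
tool_pos: [0.4648, 0.1824, 0.0439]
force: [3.2, -10.3, -0.6]
tool_pos: [0.4644, 0.1832, 0.0439]
force: [3.5, -10.2, -0.8]
tool_pos: [0.4643, 0.1836, 0.0439]
force: [3.1, -11.3, -0.4]
0.024102005370621245
```

```bash

python3 -m jog '[[0.001,0,-0.0002,0,0,0,0],[0,0,0,0,0,0,0]]'|sed -n '2p;4p'
python3 -m jog '[[0.001,0,-0.0002,0,0,0,0],[0,0,0,0,0,0,0]]'|sed -n '2p;4p'
python3 -m jog '[[0,0,0,0,0,0,0],[0,0,0,0,0,0,0],[0,0,0,0,0,0,0],[0,0,0,0,0,0,0],[0,0,0,0,0,0,0],[0,0,0,0,0,0,0],[0,0,0,0,0,0,0],[0,0,0,0,0,0,0],[0,0,0,0,0,0,0],[0,0,0,0,0,0,0],[0,0,0,0,0,0,0],[0,0,0,0,0,0,0]]'
python3 - <<'E'
from pin import *
print((pose()[0]-np.array([.4738,.1615,.0439]))@u)
s=env.get_calibration("scene"); im=env.read_camera("scene"); cv2.imwrite("pics/s9.png",im)
print([proj(s,[.5148,.0648,z]).round(1) for z in (.167-.022,.212-.022,.258-.022)])
x,y=proj(s,[.5148,.0648,.23]).astype(int); np.set_printoptions(linewidth=250)
print(cv2.cvtColor(im,cv2.COLOR_BGR2GRAY)[y-16:y+26:2,x-30:x+32:2])
E
```

```text
tool_pos: [0.4642, 0.1836, 0.0439]
force: [5.1, -12.2, -0.4]
tool_pos: [0.4642, 0.1836, 0.0439]
force: [6.3, -14.6, -2.0]
time_s: 16.63
tool_pos: [0.4642, 0.1836, 0.0439]
tool_rot: [-179.9, 10.6, 112.6]
force: [5.9, -14.1, -1.7]
grip_width: 0.0164
grasp_force: 45.0
0.024121187224872633
[array([313.8, 220.1]), array([314. , 208.3]), array([314.2, 195.7])]
[[143 141 136 136 139 129 136 139 146 146 155  24  38  54  39 139 154 152 139 154  87  40  32  33  37  39  28  35  30  32  31]
 [147 135 139 139 132 133 147 144 142 147 148  24  26  45  34  56  42 105 144 122  30  75  64  64  33  35  28  29  30  29  29]
 [136 136 140 126 148 143 147 144 140 129 136  13  54 156 147 139  41  48  51  33  41  30  34  54  76  74  46  27  30  32  37]
 [136 136 133 148 145 149 141 131 129 127 131 140 139 142 147 139 147 155  65  27  31  36  29  42  36  33  52  59  45  30  24]
 [128 140 142 142 143 137 129 131 132 140 135 147 143 145 138 138 132 137  86  32  37  32  33  36  66  33  22 151 153  70  60]
 [157 145 148 140 130 136 135 140 138 149 146 150 139 144 135 138 136 142  90  24  37  30  39  46  46  61  4
[... 1224 characters left out ...]
153 156 158 154 158 155 144 126 136 101  87  44  71  30  23  84]
 [161 161 112 100 100  90 101  80  87  88  96 103 105 105 104 108 105 104 106 106 106 129 129 125  81  54 144  80  23  51 135]
 [160 122  97  92  96  91  92  86  80  87  81  69  68  62  66  53  65  55  65  64  62 114 126 122  73 138 148 170  91 136 148]
 [ 94  94  99  90  96  92  84  86  85  91  84  69  67  64  66  67  68  67  67  67  75 119 125 113  71 148 156 145 153 169 171]
 [ 91  94  92  89  84  90  74  78  91  84  98  93  81  78  78  90  91  87  77  79 120 125 121 112  96  74  80  75 182 173 174]
 [ 80  84  87  89  90  87  77  78  84  81  94  87  91  71  76  79  88  81  78  71 126 116 112 107  99  91  97  98  95  83 174]]
```

```bash

python3 -m jog '[[0,0,0,0,0,0,0],[0,0,0,0,0,0,0],[0,0,0,0,0,0,0],[0,0,0,0,0,0,0],[0,0,0,0,0,0,0],[0,0,0,0,0,0,0],[0,0,0,0,0,0,0],[0,0,0,0,0,0,0],[0,0,0,0,0,0,0],[0,0,0,0,0,0,0],[0,0,0,0,0,0,0],[0,0,0,0,0,0,0]]'|head -1
python3 -m jog '[[0,0,0,0,0,0,0],[0,0,0,0,0,0,0],[0,0,0,0,0,0,0],[0,0,0,0,0,0,0],[0,0,0,0,0,0,0],[0,0,0,0,0,0,0],[0,0,0,0,0,0,0],[0,0,0,0,0,0,0],[0,0,0,0,0,0,0],[0,0,0,0,0,0,0],[0,0,0,0,0,0,0],[0,0,0,0,0,0,0]]'
python3 - <<'E'
from h import *
f=lambda im:cv2.cvtColor(im,cv2.COLOR_BGR2GRAY)[175:216,296:336]
b=f(env.read_camera("scene"))
def shift(a,b):
    r=cv2.matchTemplate(b,a[14:37,6:26],cv2.TM_CCOEFF_NORMED); _,m,_,l=cv2.minMaxLoc(r); return m,l[0]-6,l[1]-14
for n in ("s8","s9"): print(n,shift(f(cv2.imread(f"pics/{n}.png")),b))
s=env.get_calibration("scene"); print((proj(s,[.5148,.0648,.21])-proj(s,[.5148,.0648,.232])))
np.set_printoptions(linewidth=250); print(b[0:41:2,0:40:2])
E
```

```text
time_s: 17.68
time_s: 18.68
tool_pos: [0.4642, 0.1836, 0.0439]
tool_rot: [-179.9, 10.6, 112.6]
force: [6.7, -13.3, -2.1]
grip_width: 0.0164
grasp_force: 45.0
s8 (0.2798502743244171, -6, -3)
s9 (0.9949827790260315, 0, 0)
[-0.11385374  6.10106913]
[[142 140 135 141  52  28  35  40  38  27  40  37  37  40  34  33  32  34  26  30]
 [135 137 137 151  35  30  31  39  23  26  34  30  31  29  42  28  29  31  35  30]
 [137 134 134 142 164  45  31  29  32  84 129 139 141  22  27  34  38  24  32  26]
 [135 145 145 144 156  33  31  56  47 139 155 151 141 151  86  46  29  34  34  35]
 [148 139 141 147 147  28  32  41  39  54  42 108 152 130  28  76  68  57  29  35]
 [140 147 139 134 133  20  47 160 149 134  44  49  53  22  37  30  32  54  77  73]
 [150 134 129 130 136 144 144 142 148 139 149 150  65  33  40  33  37  33  32  27]
 [129 134 135 144 139 145 149 138 139 138 133 140  89  34  34  32  40  34  62  37]
 [134 143 143 146 149 145 142 141 135 138 136 139  93  24  30  34  29  45  49  58]
 [136 134 149 149 141 140 138 137 135 138 140 139 142 144 132  18  22  41  38  38]
 [146 152 147 142 142 13
[... 189 characters left out ...]
83 150 160 157 135 147  85  26  33]
 [156 161 166 163 154 149 155 165  58  60  59  60 149 158 164 145 133  84  30  28]
 [172  80 172 172 160 157 163 153  63  64  67  63 133 155 159 138 134  79  32  36]
 [ 90  95  88  86 160 107  84  88  64  70  64  56 132 137 136 126 142  82  29  40]
 [ 92  88  99  95 102 106  90  88  85  61  55 134 133 136 140 123 145  82  32  53]
 [ 94 103  92  84 110 154 107  74  76 169 162 157 137 137 131 129 134  60  33  95]
 [ 92  95  83  83 113 159 156 157 151 150 154 152 158 160 153 139 125 135 102  79]
 [ 95  77  80  87  91 106 104 106 103 109 105 108 104 108 105 123 129 120  86  61]
 [ 90  90  83  85  83  60  60  61  60  67  64  61  65  61  60 118 127 122  75 142]]
```

```bash
python3 -c "
from cell import env
print(env.sign_off())"
```

```text
the job is handed in; nothing more can be done
None
```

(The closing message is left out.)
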